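Set the jar warmer's thermostat to the pouring mark

TASK

Two identical jar warmers stand on the candle bench, and the glass jar on one of them is being pre-warmed before pouring. Turn the thermostat knob of the warmer that carries the jar clockwise until its pointer lies at the one long, thick mark on its scale, then let go. Leave the jar standing where it is and the empty warmer switched off.

Things in the scene. Friction and masses are not known exactly. Their poses are not given: they have to be found in the camera images.
- thermostat (a joint): Black bar knob of the warmer with the jar. Angle in rad: 0 at the off end, growing clockwise seen from above, to a stop at 4.8; starts between 0.3 and 1.0. The white round scale has 13 black lines 0.4 rad apart, 12 short and thin and one long, thick mark (17 x 6 mm) at 1.60 rad. Light dry friction (0.04 N m), no spring or detents: it stays where it is left.
- thermostat_grip (a point): Point on the vertical axis of that knob, inside its grip bar, turning with it: z up, x along the bar, pointer (nose, white line on top) towards -x. Bar 14 mm thick in y, 27 mm from axis to nose, 23 mm to the blunt end; bar top 12 mm above this point, top of its round 42 mm skirt 16 mm below, deck of the fixed grey warmer (204 x 110 mm) 23 mm below, table 63 mm below.
- glass_jar: Empty amber glass jar, 66 mm across, 70 mm tall, loose on the round aluminium plate of the warmer, about 104 mm behind the knob's axis seen from the robot; origin at the centre of its underside, z up; its rim lies 38 mm above the thermostat_grip point.
- spare_thermostat (a joint): The same kind of knob on the other, empty warmer; same angle convention; it stands at 0 (off) and stays there.
Not all that is in view belongs to the job. Leave any red look-alike of the glass_jar alone.

How it is judged:
At the end, for the whole second after the job is handed in: The knob of the warmer with the jar rests within 0.18 rad (10 degrees) of the long mark at 1.60 rad, the empty warmer's knob is still off (below 0.2 rad), and the jar stands upright within 20 mm of where it stood (value of joint thermostat between 1.42 and 1.78 rad and velocity of joint thermostat between -0.05 and 0.05 rad/s and value of joint spare_thermostat below 0.2 rad and distance of glass_jar from where it was at the start of the episode below 0.02 m and angle between glass_jar's own z axis and vertical below 0.15 rad); the robot touches nothing.
It fails at once if the empty warmer's knob is turned on by more than 0.2 rad (value of joint spare_thermostat above 0.2 rad).
It fails at once if the jar is pushed more than 20 mm or tipped (distance of glass_jar from where it was at the start of the episode above 0.02 m or angle between glass_jar's own z axis and vertical above 0.3 rad).
It also fails if it takes over 32 s, if anything falls off the work surface, if the arm or the gripper's body presses on something with over 40 N, if the wrist force passes 120 N, or if a joint passes its speed limit or range.

ROBOT

A 7-joint arm with a two-finger parallel gripper is mounted at the origin on a cart in front of the work surface, level with it; the furniture and walls round the work are solid. World frame = base frame: x ahead of the robot, y to its left, z up, the work surface at z = 0. Lengths are in m, angles in rad, forces in N, time in s.
With the tool pointing down it reaches from about 0.35 to 0.9 m from the base axis. Payload 8.1 kg.
Tool frame: the origin (TCP) lies on the centre line of the jaws, within the pads' length; the fingertips stand 19 mm ahead of it and the grasp point (between the pads) is the TCP (arm.finger_overhang is the distance from the TCP to the fingertips, in m); z points along the fingers, y is the line along which they close (so a half turn about z gives the same grasp; the last joint's range is limited). The gripper opens to 85 mm and grips with 20 to 120 N. Pads are 22 mm wide; open, the fingers measure 114 mm over their backs; the gripper's body (76 mm by 85 mm) begins 54 mm behind the grasp point. The pads swing forward as they close: fully open they stand 13 mm farther back than shut.
Start: joints at [1.166, 0.434, 0.025, 1.573, -0.012, 1.134, -0.075], TCP at [0.186, -0.597, 0.25] pointing down, gripper open.
Joint ranges: [-2.62, 2.62], [-0.44, 2.09], [-1.27, 1.32], [0.08, 2.57], [-1.32, 4.46], [0.12, 2], [-2.74, 2.74]. Speed limits (rad/s): [2.22, 2.22, 3.01, 3.01, 3.14, 3.14, 3.14].

INTERFACE

Orientations are given as a unit quaternion [w, x, y, z].
In Python, from station import arm gives the robot as it stands.
- The arm moves only by the tool carry_out, never from a script. Its argument "plan" is a list of rows, each a list of 5 numbers: the gripper's target within -1 to 1 (shut at 1, half-way at 0, fully open at -1), then the shift along the tool's x, y, z in units of 30 mm (1.0 is 30 mm), then the turn about the tool's z in units of 6 degrees (1.0 is 6 degrees). In form: [[gripper, x, y, z, roll], ...]. A call has 1 to 12 rows; each row is the pose to reach, as a shift and turn from the pose commanded when the call began, along the tool's axes at that moment; what a row does not reach only later rows make up. A row lasts 1/12 s, in which the tool goes at most 41.7 mm and 7.16 degrees, less where a joint would pass 70% of its speed; a pose out of reach is approached as far as the arm can. A call with a gripper value outside its range is refused whole. The fingers move at their own pace and stop on an object; the grip force is fixed at half the most. Time passes only in rows, so rows that repeat a pose let the fingers close. It gives the time, the measured TCP pose, the force, the opening and the grip force at its end, in the units of the state.
- arm.read_state(): the state, without advancing time (a new reading comes with each control period).
- arm.read_camera(name): name is "side" or "top" or "wrist"; returns the picture (384x512x3 uint8, blue, green, red); there is no depth.
- arm.get_calibration(name): a dict with "fov_y" (degrees; the focal length in pixels is half the picture's height over the tangent of half this angle, whatever the lens; pixels are square), "cx", "cy" (the principal point, pixels), "R" (3x3) and "t" (3): a world point X has camera coordinates R X + t. Camera axes: x right, y down, z forward; pixel columns grow to the right and rows downward; lengths in m; the calibration is good to about 2 mm. The wrist camera is an equidistant fisheye: a pixel r from the principal point sees the ray r / f radians off the axis. A picture is of the moment at which its call begins: read the wrist's pose just before it. get_calibration takes no time and is no camera call; for the wrist camera it gives the pose at the moment of the call.
- arm.job_done(): hands the job in; it is judged then, once.
The state is a dict: "t": time; "q": joint angles; "dq": joint speeds; "tau": joint torques, N m; "tool_pos": TCP position; "orientation": TCP orientation; "wrist_force": force on the tool from outside, world axes, zero at the start; "wrist_torque": the same for the moment, N m; "finger_gap": finger opening in m; "grasp_force": force on a finger pad.
Only numpy, scipy, OpenCV 4.12 (cv2) and the standard library are available. Lean on these libraries where they do the work, as an engineer would, in place of code of your own. Each camera call takes 0.05 s, during which the arm holds its last target. There are 200 camera calls.

## Working session

There is one attempt and no reset: what is moved stays moved. The work goes in short steps, Python scripts to look and compute and a tool call to move; the robot and the scene stay as the last step left them, time stands still between calls to the robot, and variables do not carry over. Pictures are saved under pics/ and viewed, at most 10 in all, crops included, and the job is handed in when it is done.

Besides the shell and the picture viewer there is one more tool, called after "Call:" by a JSON object that holds its "api" and its "payload". carry_out: Moves the arm, as the interface text tells. Its arguments: {"type":"object","properties":{"plan":{"type":"array","items":{"type":"array","items":{"type":"number"}}}},"required":["plan"]}

```bash
mkdir -p pics; python3 - <<'E'
from station import arm
import cv2,numpy as np
s=arm.read_state(); print(s['t'],s['tool_pos'],s['orientation'],s['finger_gap'])
a=arm.read_camera('top');b=arm.read_camera('side')
cv2.imwrite('pics/top.png',a);cv2.imwrite('pics/side.png',b)
for n in('top','side'):print(arm.get_calibration(n))
E
```

```text
0.0 [ 0.18555372 -0.59631435  0.24950953] [-7.81832210e-04  9.88641061e-01  1.50293706e-01 -2.09987735e-04] 0.08537643284470074
{'fov_y': 57.63189408810032, 'cx': 264.65750462880817, 'cy': 191.5905824530158, 'R': array([[ 0.02346528, -0.99902359, -0.0374332 ],
       [-0.99366944, -0.01919192, -0.11069198],
       [ 0.10986548,  0.03979365, -0.99314956]]), 't': array([0.03966662, 0.5684664 , 0.87548269])}
{'fov_y': 50.68503526861271, 'cx': 248.18525314661989, 'cy': 196.7745118745526, 'R': array([[-0.89192788, -0.45167853,  0.02124028],
       [-0.17316182,  0.29779501, -0.93879344],
       [ 0.41770759, -0.84101405, -0.34382515]]), 't': array([0.5203924 , 0.15366903, 0.67151994])}
```

View pics/top.png

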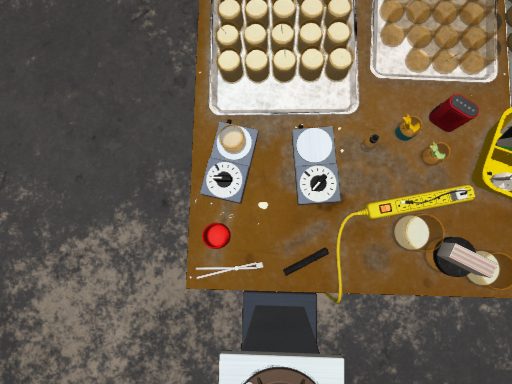

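View pics/side.png

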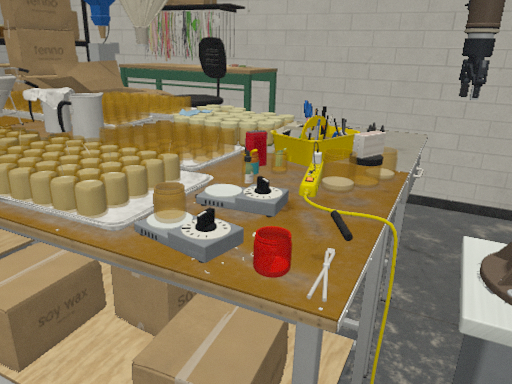

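The top view shows two warmers: the left one has its knob at (224,180) and an amber jar at (234,140). The right one has its knob at (318,183) and an empty plate at (314,145). The red cup at (217,235) is the look-alike. The left warmer fits because it carries the amber jar, and I'll confirm that in an enlarged crop.

```bash
cat > h.py <<'E'
import numpy as np,cv2
from station import arm
def ray(c,uv):
    f=192/np.tan(np.radians(c['fov_y']/2)); R=np.array(c['R']);t=np.array(c['t'])
    d=R.T@np.array([(uv[0]-c['cx'])/f,(uv[1]-c['cy'])/f,1.]); return -R.T@t,d
def onz(c,uv,z):
    o,d=ray(c,uv); return o+d*(z-o[2])/d[2]
def px(c,X):
    f=192/np.tan(np.radians(c['fov_y']/2)); p=np.array(c['R'])@X+c['t']; return p[:2]/p[2]*f+[c['cx'],c['cy']]
E
python3 - <<'E'
from h import *
c=arm.get_calibration('top');s=arm.get_calibration('side')
a=cv2.imread('pics/top.png');b=cv2.imread('pics/side.png')
cv2.imwrite('pics/crop.png',np.hstack([cv2.resize(a[115:210,190:260],(442,600),interpolation=2),cv2.resize(b[175:260,135:245],(358,277),interpolation=2)[:277].copy() if 0 else cv2.copyMakeBorder(cv2.resize(b[175:260,135:245],(358,277),interpolation=2),0,323,0,0,0)]))
# white disc
hsv=cv2.cvtColor(a,cv2.COLOR_BGR2HSV)
m=((hsv[...,1]<30)&(hsv[...,2]>200)).astype('u1')
roi=np.zeros_like(m);roi[158:204,200:250]=1
cs,_=cv2.findContours(m*roi,0,2); k=max(cs,key=cv2.contourArea); e=cv2.fitEllipse(cv2.convexHull(k));print('disc',e,onz(c,e[0],.041))
# black bar
g=(a.max(2)<70).astype('u1')
for n,(cx,cy) in {'L':(224,180),'R':(318,183)}.items():
    r=np.zeros_like(g);cv2.circle(r,(cx,cy),13,1,-1)
    num,l,st,ce=cv2.connectedComponentsWithStats(g*r);i=1+st[1:,4].argmax();print(n,ce[i],st[i],onz(c,ce[i],.063))
for n,uv in {'jar':(234,140)}.items():print(n,onz(c,uv,.1))
E
```

```text
disc ((223.8529815673828, 179.40907287597656), (35.051326751708984, 35.79231262207031), 47.856746673583984) [0.59630713 0.15826921 0.041     ]
L [223.86390533 179.43786982] [214 172  18  15 169] [0.5930665  0.15472593 0.063     ]
R [318.83815029 182.10404624] [311 174  16  17 173] [ 0.59062438 -0.08466066  0.063     ]
jar [0.68591397 0.1273859  0.1       ]
```

View pics/crop.png

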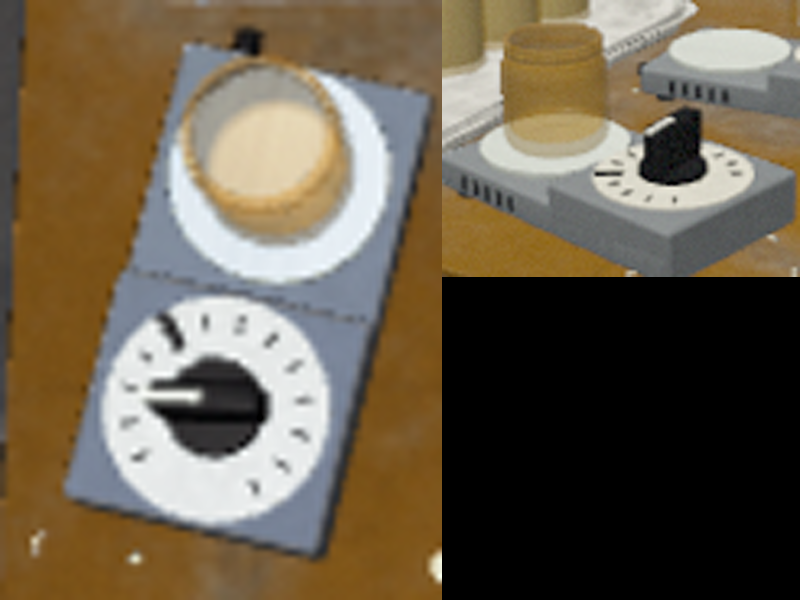

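The crop confirms it: the left warmer carries the amber jar. Its pointer is at crop (150,396), about 0.8 rad, and the long thick mark is at (172,330). Next I measure the angles.

```bash
python3 - <<'E'
from h import *
c=arm.get_calibration('top');a=cv2.imread('pics/top.png')
O=onz(c,(223.85,179.41),.041);O2=px(c,np.array([*O[:2],.075]));print('axis px at bar top',O2)
g=255-a.max(2).astype(float)
def cen(x0,x1,y0,y1,w):
    ys,xs=np.mgrid[y0:y1,x0:x1];W=w[y0:y1,x0:x1];W=np.clip(W-W.max()*.4,0,None);return (xs*W).sum()/W.sum(),(ys*W).sum()/W.sum()
mk=cen(215,220,164,171,g);wl=cen(212,223,175,180,a.min(2)*(np.hypot(*(np.mgrid[0:384,0:512]-np.array([179.4,223.85])[:,None,None]))<9.5))
ang=lambda P:np.degrees(np.arctan2(P[1]-O[1],P[0]-O[0]))
print(mk,wl,ang(onz(c,mk,.041)),ang(onz(c,wl,.075)))
E
```

```text
axis px at bar top [221.76230884 177.43380849]
(np.float64(216.67804572502354), np.float64(166.831976197933)) (np.float64(217.91600790513831), np.float64(177.21673254281953)) 31.397539450637247 87.77421633820336
```

Call:
{"api": "carry_out", "payload": {"plan": [[0,0.9,-0.9,0,-0.8],[0,1.8,-1.8,0,-1.6],[0,2.7,-2.7,0,-2.4],[0,3.6,-3.6,0,-3.2],[0,4.5,-4.5,0,-4],[0,5.4,-5.4,0,-4.8],[0,6.3,-6.3,0,-5.6],[0,7.2,-7.2,0,-6.4],[0,8.1,-8.1,0,-7.2],[0,9,-9,0,-8],[0,9.9,-9.9,0,-8.8],[0,10.5,-10.5,0,-9.6]]}}

```text
t: 1.1
tool_pos: [0.394, -0.1988, 0.2504]
orientation: [-0.0, 0.792, 0.611, 0.0]
wrist_force: [0.4, -0.4, 0.7]
finger_gap: 0.0427
grasp_force: 0.0
```

Call:
{"api": "carry_out", "payload": {"plan": [[0,1.2,0.3,0.2,-0.2],[0,2.4,0.6,0.4,-0.4],[0,3.6,0.9,0.6,-0.6],[0,4.8,1.2,0.8,-0.8],[0,6,1.5,1,-1],[0,7.2,1.8,1.2,-1.2],[0,8.4,2.2,1.4,-1.4],[0,9.6,2.5,1.6,-1.6],[0,10.8,2.8,1.8,-1.8],[0,12,3.1,2,-2],[0,12.8,3.4,2.1,-2.1],[0,13.2,3.5,2.2,-2.1]]}}

```text
t: 2.1
tool_pos: [0.5983, 0.1564, 0.1834]
orientation: [-0.001, 0.721, 0.693, 0.0]
wrist_force: [0.2, 0.2, 0.1]
finger_gap: 0.0427
grasp_force: 0.0
```

Call:
{"api": "carry_out", "payload": {"plan": [[0,0,0,0,0],[0,0,0,0,0],[0,0,0,0,0]]}}

```text
t: 2.35
tool_pos: [0.5971, 0.1507, 0.1841]
orientation: [0.0, 0.723, 0.691, -0.001]
wrist_force: [0.2, 0.1, -0.2]
finger_gap: 0.0429
grasp_force: 0.0
```

```bash
python3 - <<'E'
from h import *
s=arm.read_state();c=arm.get_calibration('wrist');w=arm.read_camera('wrist');print(s['tool_pos'],s['orientation'])
cv2.imwrite('pics/w1.png',w)
f=192/np.tan(np.radians(c['fov_y']/2))
def pf(X):
    p=np.array(c['R'])@X+c['t'];r=np.hypot(*p[:2]);th=np.arctan2(r,p[2]);return p[:2]/r*th*f+[c['cx'],c['cy']]
for z in(.041,.075):print(z,pf(np.array([.5963,.1583,z])))
E
```

```text
[0.59706821 0.15066506 0.18413989] [ 2.83035418e-04  7.23020940e-01  6.90825643e-01 -7.55374911e-04]
0.041 [256.12048587 175.05243828]
0.075 [256.0408752  185.81605905]
```

View pics/w1.png

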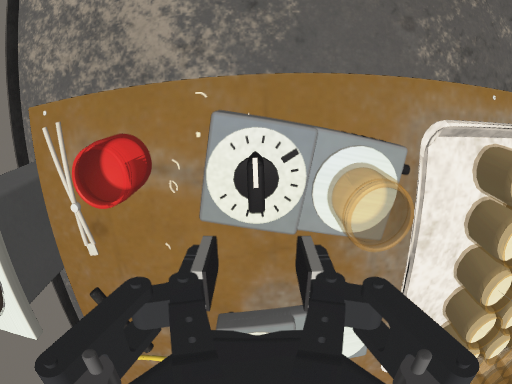

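The wrist view shows the scale centre at about (256,175), as predicted. The pointer is along tool +x, the long mark is at (291,155), and the jar is at the right (370,205), clear of the fingers. I'll descend and grip.

Call:
{"api": "carry_out", "payload": {"plan": [[0,0.25,0,0.4,0],[0,0.25,0,1,0],[0,0.25,0,1.6,0],[0,0.25,0,2.2,0],[0,0.25,0,2.8,0],[0,0.25,0,3.2,0],[0,0.25,0,3.6,0],[0,0.25,0,3.8,0],[0,0.25,0,3.8,0],[0,0.25,0,3.8,0],[0,0.25,0,3.8,0]]}}

```text
t: 3.32
tool_pos: [0.5984, 0.1603, 0.0712]
orientation: [0.0, 0.722, 0.691, 0.001]
wrist_force: [0.2, -0.5, -0.2]
finger_gap: 0.0427
grasp_force: 0.0
```

Call:
{"api": "carry_out", "payload": {"plan": [[1,0,0,0,0],[1,0,0,0,0],[1,0,0,0,0],[1,0,0,0,0],[1,0,0,0,0],[1,0,0,0,0]]}}

```text
t: 3.82
tool_pos: [0.597, 0.1605, 0.0712]
orientation: [-0.0, 0.722, 0.692, -0.0]
wrist_force: [-6.5, -0.3, 8.4]
finger_gap: 0.0126
grasp_force: 59.2
```

Call:
{"api": "carry_out", "payload": {"plan": [[1,0,0,0,0.9],[1,0,0,0,1.8],[1,0,0,0,2.7],[1,0,0,0,3.6],[1,0,0,0,4.5],[1,0,0,0,5.4],[1,0,0,0,6.3],[1,0,0,0,7.2],[1,0,0,0,8.1],[1,0,0,0,9],[1,0,0,0,9.5],[1,0,0,0,9.5]]}}

```text
t: 4.82
tool_pos: [0.5997, 0.1587, 0.0713]
orientation: [0.001, 0.965, 0.261, 0.001]
wrist_force: [3.9, -4.7, 0.8]
finger_gap: 0.013
grasp_force: 58.7
```

Call:
{"api": "carry_out", "payload": {"plan": [[1,0,0,0,0],[1,0,0,0,0],[1,0,0,0,0]]}}

```text
t: 5.07
tool_pos: [0.5997, 0.1586, 0.0713]
orientation: [0.001, 0.965, 0.262, 0.001]
wrist_force: [4.0, -2.9, 1.5]
finger_gap: 0.013
grasp_force: 58.7
```

Call:
{"api": "carry_out", "payload": {"plan": [[0,0,0,0,0],[0,0,0,0,0],[0,0,0,0,0],[0,0,0,0,0],[0,0,0,-0.5,0],[0,0,0,-1.2,0],[0,0,0,-2,0],[0,0,0,-2.8,0],[0,0,0,-3.6,0],[0,0,0,-4,0],[0,0,0,-4,0],[0,0,0,-4,0]]}}

```text
t: 6.07
tool_pos: [0.5979, 0.1601, 0.1902]
orientation: [0.0, 0.965, 0.263, 0.0]
wrist_force: [-0.3, -0.5, -1.0]
finger_gap: 0.0427
grasp_force: 0.0
```

```bash
python3 - <<'E'
from h import *
s=arm.read_state();c=arm.get_calibration('wrist');w=arm.read_camera('wrist');print(s['t'],s['tool_pos'],s['orientation'])
q=s['orientation'];print('x dir',np.degrees(2*np.arctan2(q[2],q[1])))
cv2.imwrite('pics/w2.png',cv2.resize(w[90:270,136:376],(800,600),interpolation=2))
E
```

```text
6.0667 [0.59786778 0.16013908 0.19023777] [6.17319373e-06 9.64795362e-01 2.63001539e-01 3.16283272e-04]
x dir 30.496476912705496
```

View pics/w2.png

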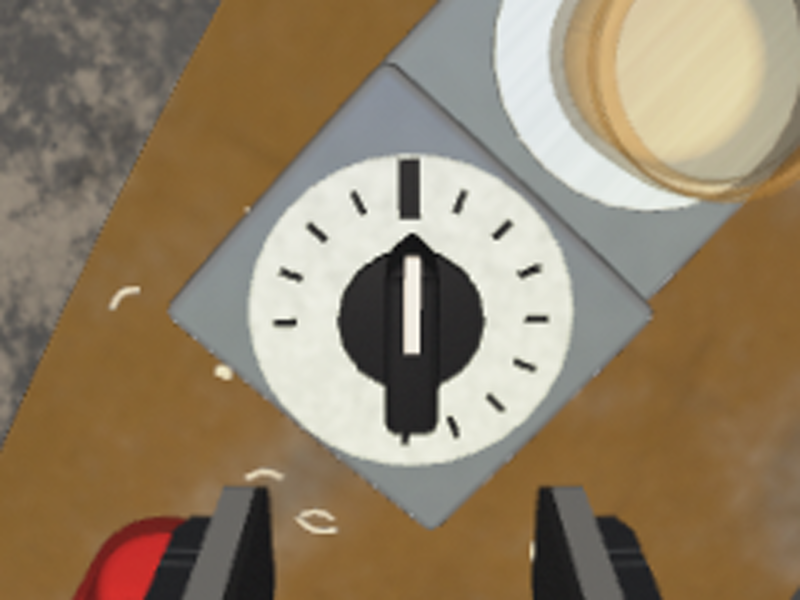

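The pointer (nose at 412,237) lies in line with the thick mark (409,188), well inside 10°. The jar is still standing and the gripper is clear of everything.

```bash
python3 -c "
from station import arm
print(arm.job_done())"
```

```text
the job is handed in; nothing more can be done
None
```

The jar warmer's knob is turned to the long mark and released, with the jar still standing and the empty warmer's knob untouched; I handed the job in at about 6 s, but the interface gave no verdict.

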